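# Hang up the fan guard and spin-test the blower

## Robot

A 7-joint arm with a two-finger parallel gripper is mounted at the origin on the work surface. World frame = base frame: x ahead of the robot, y to its left, z up, the work surface at z = 0. Lengths are in m, angles in rad, forces in N, time in s.
With the tool pointing down it reaches from about 0.425 to 0.95 m from the base axis. Payload 4.7 kg.
Tool frame: the origin (TCP) lies on the centre line of the jaws, within the pads' length; the fingertips stand robot.nose_length ahead of it and the grasp point (between the pads) lies 8 mm behind it (robot.nose_length is the distance from the TCP to the fingertips, in m); z points along the fingers, x is the direction in which the jaws open and shut, and the axes are right-handed (so a half turn about z gives the same grasp; the last joint's range is limited). The gripper opens to 85 mm and grips with 20 to 120 N. Pads are 22 mm wide; open, the fingers measure 114 mm over their backs; the gripper's body (76 mm by 85 mm) begins 54 mm behind the grasp point. The pads swing forward as they close: fully open they stand 13 mm farther back than shut.
Start: joints at [1.199, 0.469, -0.049, 1.532, 0.024, 1.141, -0.082], TCP at [0.227, -0.636, 0.242] pointing down, gripper open.
Joint ranges: [-2.59, 2.59], [-0.33, 1.99], [-1.39, 1.29], [0.1, 2.45], [-1.04, 4.18], [0.21, 1.99], [-2.66, 2.66]. Speed limits (rad/s): [2.57, 2.57, 3.14, 3.14, 3.14, 3.14, 3.14].

## Interface

Orientations are given as [roll, pitch, yaw] about the fixed x, y, z axes, in that order (R = Rz(yaw) Ry(pitch) Rx(roll)).
In Python, from plant import robot gives the robot as it stands. Calls block until the motion is done:
- robot.goto(position, orientation): joint-space move of the TCP to a pose.
- robot.move_straight(position, vel=0.15, attitude=None, contact_N=None): straight line of the TCP; attitude=None keeps the orientation; vel is the mean speed in m/s. With contact_N (N) it stops when the force on the tool has changed by that much, and returns True; else False.
- robot.move_joints(angles): joint-space move.
- robot.grip(opening, strength=None): opening from 0.0 (shut) to 1.0 (fully open); strength is the grip in N (None keeps the last); returns when the fingers have stopped.
- robot.sleep(seconds).
- robot.inverse_kinematics(position, orientation): joint angles nearest the present ones, or None.
- robot.sense(): the state.
- robot.grab_frame(name): name is "side" or "top"; returns a dict with "image" (384x512x3 uint8, red, green, blue), "range_z" (384x512 float32, m along the optical axis (not along the pixel's ray), 0 where there is no reading), "fx", "fy", "cx", "cy" (pixels), "R" (3x3) and "t" (3): a world point X has camera coordinates R X + t. Camera axes: x right, y down, z forward; pixel columns grow to the right and rows downward; lengths in m; the calibration is good to about 2 mm. A picture is of the moment at which its call begins.
A pose or a line that the arm cannot do raises robot.IKError and nothing moves.
- robot.close_job(): hands the job in, once; it reports no verdict.
The state is a dict: "t": time; "joint_pos": joint angles; "joint_velocities": joint speeds; "effort": joint torques, N m; "tcp_pos": TCP position; "tcp_rot": TCP orientation; "wrist_force": force on the tool from outside, world axes, zero at the start; "torque": the same for the moment, N m; "opening": opening from 0.0 (shut) to 1.0 (fully open).
Only numpy, scipy, OpenCV 4.12 (cv2) and the standard library are available. Lean on these libraries where they do the work, as an engineer would, in place of code of your own. Each camera call takes 0.05 s, during which the arm holds its last target. There are 200 camera calls.

## Task

Lift the arched wire guard off the bench blower and hang it astride the horizontal rail, lowering it gently so that it hangs by its crown near the middle with one side wall on each side of the bar. Then, with the guard out of the way, flick the blower's impeller with the fingers so that it coasts on by itself, briskly and untouched, for a good half second, to check that it turns freely. Leave the meter, the spray can and the breadboard where they are.

Things in the scene. Friction and masses are not known exactly. Their poses are not given: they have to be found in the camera images.
- guard: loose tunnel-shaped arched cage of 6 mm steel wire, 0.28 kg, open at both ends: 166 wide (x), 106 long (y, the tunnel's axis), 103 high without its handle. Origin: midway between its feet, at the underside; z up. Walls upright to 40, then the roof slopes in to a shallow peak, the crown, at x = 0. Starts standing on the blower's top (30 above the bench) over the impeller, in line with the blower
- guard_handle (a point): middle of the top edge of the guard's black handle, a plate standing on the crown: 70 long (guard's y), 12 thick (guard's x), its top 144 and its foot 102 above the guard's origin; pinch it across its thickness from above
- guard_crown (a point): underside of the guard's crown wire at its middle, 97 above the guard's origin and 47 below guard_handle; this is what comes to lie on the bar. Axes as the guard
- rail: steel hanging rail, fixed: a round bar 14 thick and 260 long, along the rail's y, held level between two upright posts (16 thick, as tall as the bar, at y = -130 and +130, each on a foot plate 120 x 30 x 8). Origin on the bench midway between the posts, z up. Its place and direction vary
- rail_top (a point): top of the bar at its middle, 180 above the bench; axes as the rail
- blower: fixed flat square blower, 190 x 190 x 30, grey, lying on its back with an open impeller on its top. Origin: centre of its underside on the bench, z up, axis of the impeller = z. Its place and direction vary
- blower_axis (a point): on the impeller's axis at the height of the vane tops, 73 above the bench; axes as the blower
- impeller (a joint): angle of the impeller about the blower's z, rad, counter-clockwise from above positive, without stops; at 0 the marked vane points along the blower's x. It spins very freely and once flicked slows down over several seconds
- vane_tip (a point): outer end of the top edge of one of the impeller's five equal straight radial vanes (72 degrees apart), 65 from the axis. Vanes: 4 thick, from the hub (radius 16) to radius 65, between 39 and 73 above the bench, on a black disc of radius 66; the gaps between them are open above and outside
- meter: bystander: handheld multimeter 85 x 175 x 36 lying on the bench, origin at the centre of its underside
- spray: bystander: spray can, 60 across, 170 tall, standing; origin at the centre of its underside
- breadboard: bystander: white breadboard 165 (x) x 55 x 10 lying on the bench, origin at the centre of its underside
There are look-alikes about, which are no part of the job. Leave any blue look-alike of the guard alone.

How it is judged:
On the way, in this order (a step that is already met when the one before it is completed fails the run):
1. the guard hangs released and still astride the rail (x of guard_crown in the frame of rail_top between -0.02 and 0.02 m and y of guard_crown in the frame of rail_top between -0.055 and 0.055 m and z of guard_crown in the frame of rail_top between -0.012 and 0.012 m and angle between guard's own z axis and vertical below 0.35 rad and angle between the y axis of guard and the y axis of rail, either way round below 0.3 rad and contact force between the fingers and guard below 0.05 N and linear speed of guard below 0.03 m/s), for 0.2 s.
2. the impeller, flicked, turns by itself faster than 1 rad/s for half a second with nothing touching it ((velocity of joint impeller above 1 rad/s or velocity of joint impeller below -1 rad/s) and contact force between each of the fingers, the arm and blower below 0.01 N), for 0.5 s.
At the end, for the whole second after the job is handed in: The guard hangs by its crown astride the bar, released and still: crown within 20 mm of the bar sideways, 12 mm in height and 55 mm of the bar's middle along it, upright within 0.35 rad and in line with the bar within 0.3 rad. The impeller may still turn or have stopped (all of step 1); the robot touches nothing.
It fails at once if the guard is banged on the rail (over 60 N) (contact force between guard and rail above 60 N).
It fails at once if the guard is dropped (falls faster than 0.5 m/s out of the fingers) (linear speed of guard above 0.5 m/s and contact force between the fingers and guard below 0.05 N).
It fails at once if the meter is moved by more than 30 mm (distance of meter from where it was at the start of the episode above 0.03 m).
It fails at once if the spray is moved by more than 30 mm (distance of spray from where it was at the start of the episode above 0.03 m).
It fails at once if the breadboard is moved by more than 30 mm (distance of breadboard from where it was at the start of the episode above 0.03 m).
It also fails if it takes over 48 s, if anything falls off the work surface, if the arm or the gripper's body presses on something with over 40 N, if the wrist force passes 120 N, or if a joint passes its speed limit or range.

## Working session

There is one attempt and no reset: what is moved stays moved. The work goes in short steps, each a Python script; the robot and the scene stay as the last script left them, time stands still between calls to the robot, and variables do not carry over. Pictures are saved under pics/ and viewed, about 8 in all and at most 12, crops included, and the job is handed in when it is done.

```bash
ls; mkdir -p pics; python3 - <<'E'
from plant import robot
import cv2,numpy as np
print(robot.nose_length, robot.sense())
for n in("side","top"):
    f=robot.grab_frame(n); np.savez(f"{n}0.npz",**f)
    cv2.imwrite(f"pics/{n}0.png",f["image"][:,:,::-1]); print(n,f["fx"],f["cx"],f["cy"],f["R"],f["t"])
E
```

```text
pics
0.011 {'t': 0.0, 'joint_pos': array([ 1.19908437,  0.4694716 , -0.04866367,  1.53372134,  0.02408708,
        1.1410139 , -0.08226854]), 'joint_velocities': array([ 0.0005763 ,  0.00058424, -0.00024237,  0.00012269,  0.00052655,
        0.00097994,  0.00076815]), 'effort': array([-6.96255993e-04, -5.10320878e+01, -4.64319927e-02, -2.37720519e+01,
        1.08200530e-02,  7.50776235e-03, -4.17342640e-07]), 'tcp_pos': array([ 0.22674795, -0.63515599,  0.24122969]), 'tcp_rot': array([ 3.14155931e+00,  2.02891619e-03, -1.22786478e+00]), 'wrist_force': array([-0.24491232,  0.58578093,  0.8956727 ]), 'torque': array([-0.01761037,  0.00603099, -0.05785011]), 'opening': 0.9975821034344294}
side 384.14576667019094 254.72170669588533 182.0551344514348 [[ 0.9977425  -0.06572357 -0.01379564]
 [-0.04665785 -0.53066708 -0.84629516]
 [ 0.04830065  0.84502832 -0.53253562]] [-5.20830994e-01 -1.97097131e-05  1.57481591e+00]
top 456.5245069921958 250.20350194533262 188.6510258006737 [[-0.0175758  -0.99984226  0.00255944]
 [-0.99085365  0.01707514 -0.13385619]
 [ 0.13379137 -0.00488866 -0.99099746]] [-0.20037942  0.5320662   1.39185723]
```

View pics/side0.png

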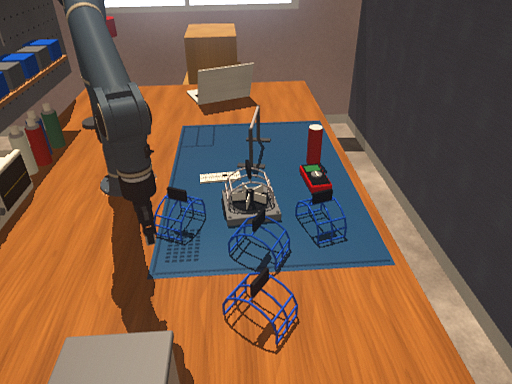

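View pics/top0.png

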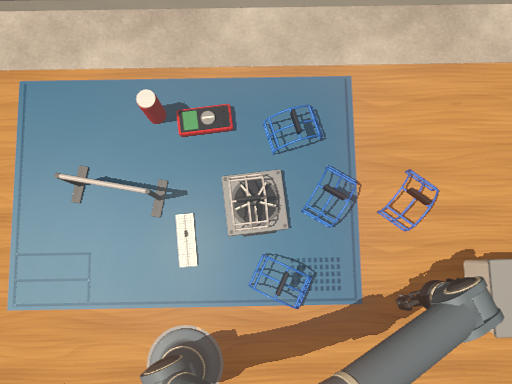

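The top view shows the blower and white guard near (255,202), the rail from (57,176) to (167,193), the breadboard at (187,240), the meter at (205,120), the spray can at (148,100), and four blue decoys. Next I'll measure with the depth data.

```bash
cat > h.py <<'E'
import numpy as np,cv2
def cloud(f):
    z=f["range_z"]; v,u=np.mgrid[:z.shape[0],:z.shape[1]]
    P=np.stack([(u-f["cx"])/f["fx"]*z,(v-f["cy"])/f["fy"]*z,z],-1)
    W=(P-f["t"])@f["R"]; W[z==0]=np.nan
    return W
def rect(p):
    r=cv2.minAreaRect((p[:,:2]*1000).astype(np.float32)); return np.round(r[0],1),np.round(r[1],1),round(r[2],1)
E
python3 - <<'E'
from h import *
im=cv2.imread("pics/top0.png")
cv2.imwrite("pics/crop0.png",np.hstack([cv2.resize(im[160:245,210:300],None,fx=6,fy=6,interpolation=cv2.INTER_NEAREST)]))
for n in("top","side"):
    f=dict(np.load(n+"0.npz")); W=cloud(f); Z=W[...,2]
    def sel(x0,x1,y0,y1,z0,z1):
        return W[(W[...,0]>x0)&(W[...,0]<x1)&(W[...,1]>y0)&(W[...,1]<y1)&(Z>z0)&(Z<z1)]
    if n=="top":
        print("px blower",W[202,285],W[230,230]," rail ends",W[176,62],W[192,163],W[184,110])
    b=W[202,285] if n=="top" else b
    c=np.array([b[0],b[1]+.07]) if n=="top" else c
    for lab,z0,z1 in(("blowertop",.022,.036),("crownwire",.12,.14),("handle",.15,.185)):
        p=sel(c[0]-.13,c[0]+.13,c[1]-.13,c[1]+.13,z0,z1); 
        if len(p)>3: print(n,lab,len(p),rect(p),p.mean(0).round(4),p[:,2].max())
    p=sel(.35,.75,.08,.5,.160,.195)
    if len(p)>3: print(n,"rail",len(p),rect(p),np.median(p,0).round(4),p[:,2].max())
    np.save(n+"_rail.npy",p)
E
```

```text
px blower [ 0.48525373 -0.31774301  0.03034896] [ 0.40069734 -0.14491859  0.03569884]  rail ends [0.55484026 0.32223007 0.1759681 ] [0.52530396 0.06670386 0.01565942] [0.52967725 0.18622598 0.17579565]
top blowertop 1944 (array([ 484.9, -223.3]), array([196.5, 190.1]), 5.9) [ 0.4839 -0.2293  0.0302] 0.03598218054985328
top crownwire 175 (array([ 486.3, -202.9]), array([ 83.6, 105.8]), 5.3) [ 0.4857 -0.2015  0.1274] 0.13902595126065884
top handle 120 (array([ 485.1, -202.4]), array([12.2, 68.6]), 5.4) [ 0.4842 -0.203   0.1712] 0.17940063851151283
top rail 469 (array([533.8, 211.2]), array([267.9,  15.3]), 79.0) [0.5334 0.2116 0.178 ] 0.1869123638922804
side blowertop 788 (array([ 490.7, -246.5]), array([192.4, 242.2]), 8.5) [ 0.4837 -0.257   0.0298] 0.03593046578412259
side crownwire 106 (array([ 486.5, -201.9]), array([ 81.6, 108.8]), 5.5) [ 0.486  -0.2119  0.1263] 0.1382138009242528
side handle 64 (array([ 485.8, -203.3]), array([11.5, 72.4]), 5.4) [ 0.4855 -0.2114  0.1676] 0.17578700036239894
side rail 84 (array([535.7, 212.3]), array([271.6,  15.4]), 78.5) [0.5349 0.2018 0.1786] 0.18271137710241966
```

View pics/crop0.png

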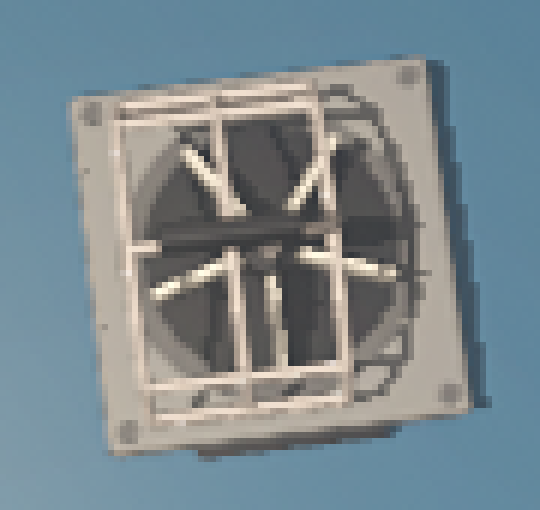

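The handle measures about (0.4855, -0.203, 0.174) with guard yaw about 0.094, and both cameras agree. Before moving I'll refine the rail and the spray can's position and check IK.

```bash
python3 - <<'E'
from h import *
from plant import robot
for n in("top","side"):
    p=np.load(n+"_rail.npy"); q=p[:,:2]
    l=cv2.fitLine(q.astype(np.float32),cv2.DIST_HUBER,0,1e-4,1e-4).ravel(); d=l[:2]*np.sign(l[1])
    s=(q-l[2:])@d; print(n,"rail dir",np.arctan2(d[1],d[0]),"mid",l[2:]+d*(s.min()+s.max())/2,np.ptp(s))
f=dict(np.load("top0.npz")); W=cloud(f)
print("spray",W[98,148], "meter",W[120,205])
for yaw in(.094,.094-np.pi):
  for pos,dy in(([.4855,-.203,.25],0),([.4855,-.203,.15],0),([.4855,-.203,.36],0),([.535,.2117,.36],-.29),([.535,.2117,.2],-.29)):
    q=robot.inverse_kinematics(pos,[np.pi,0,yaw+dy]); print(yaw,None if q is None else np.round(q,2))
E
```

```text
top rail dir 1.3798299 mid [0.53375713 0.21118885] 0.26790190681361004
side rail dir 1.3730075 mid [0.53669544 0.21211042] 0.27156540918553085
spray [0.78180982 0.08373873 0.16907891] meter [ 0.74816161 -0.07049116  0.04932194]
0.094 [ 0.78  0.27 -0.56  1.85  0.16  1.07  0.26]
0.094 [ 0.75  0.39 -0.54  1.96  0.26  0.86  0.17]
0.094 [ 0.79  0.18 -0.55  1.69  0.1   1.3   0.32]
0.094 [ 0.36  0.42 -1.11  1.57  0.38  1.39 -0.99]
0.094 [ 0.34  0.6  -1.12  1.78  0.59  1.14 -1.16]
-3.0475926535897933 [-0.56  0.36  1.12  1.92 -0.37  1.09 -2.33]
-3.0475926535897933 [-0.5   0.56  1.12  2.02 -0.62  0.95 -2.1 ]
-3.0475926535897933 [-0.61  0.21  1.12  1.76 -0.2   1.29 -2.5 ]
-3.0475926535897933 [ 0.39  0.44 -1.17  1.57  0.41  1.41  2.13]
-3.0475926535897933 [ 0.37  0.63 -1.18  1.78  0.63  1.17  1.94]
```

```bash
python3 - <<'E'
from plant import robot
import numpy as np,cv2
o=[np.pi,0,.094]
robot.goto([.4855,-.203,.24],o)
robot.move_straight([.4855,-.203,.150],vel=.1)
w0=robot.sense()["wrist_force"]
robot.grip(0.0,60)
s=robot.sense(); print(s["t"],s["opening"],s["tcp_pos"])
robot.move_straight([.4855,-.203,.36],vel=.12)
robot.sleep(.2)
s=robot.sense(); print(s["t"],s["opening"],s["tcp_pos"],s["wrist_force"]-w0)
robot.goto([.535,.2116,.36],[np.pi,0,.094-.288])
s=robot.sense(); print(s["t"],s["tcp_pos"],s["tcp_rot"])
ims=[]
for n in("side","top"):
    f=robot.grab_frame(n); np.savez(n+"1.npz",**f); ims.append(f["image"][:,:,::-1])
cv2.imwrite("pics/carry.png",np.hstack([cv2.resize(ims[0][60:260,150:350],(400,400)),cv2.resize(ims[1][90:290,10:210],(400,400))]))
E
```

```text
3.65 0.12867139047686718 [ 0.48580905 -0.20304029  0.15029467]
5.75 0.1317598233065113 [ 0.48539811 -0.20297797  0.35965239] [ 0.09836849 -0.79768462 -0.5770174 ]
7.2917 [0.53570465 0.21001723 0.35978157] [ 3.14054651e+00 -2.34156810e-04 -1.96367242e-01]
```

View pics/carry.png

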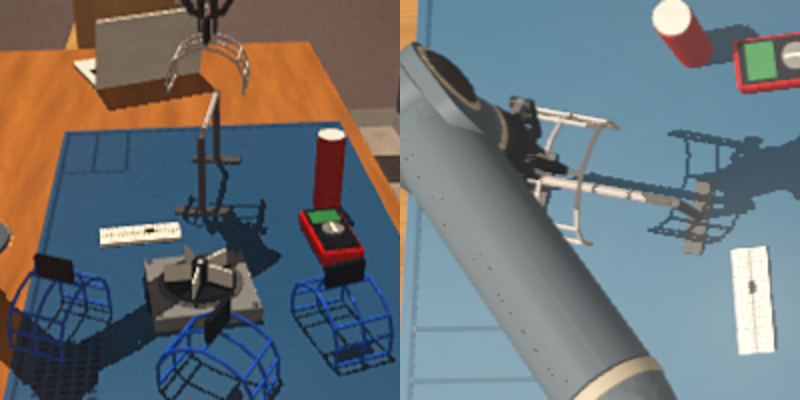

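The guard is in the jaws above the bar, aligned and with one wall on each side (side crop around (208,65)). I'll lower it now.

```bash
python3 - <<'E'
from plant import robot
import numpy as np,cv2
P=[.535,.2116]
robot.move_straight(P+[.222],vel=.1,attitude=[np.pi,0,-.194]); robot.sleep(.2)
w0=robot.sense()["wrist_force"]
hit=robot.move_straight(P+[.197],vel=.02,contact_N=3)
s=robot.sense(); print(s["t"],hit,s["tcp_pos"],s["wrist_force"]-w0,s["opening"])
ims=[]
for n in("side","top"):
    f=robot.grab_frame(n); np.savez(n+"2.npz",**f); ims.append(f["image"][:,:,::-1])
cv2.imwrite("pics/low.png",np.hstack([cv2.resize(ims[0][80:220,190:330],(400,400)),cv2.resize(ims[1][110:250,40:180],(400,400))]))
E
```

```text
10.0 True [0.53493827 0.21154653 0.20373691] [ 0.06548378 -1.31672773  6.26705457] 0.13229894770908285
```

View pics/low.png

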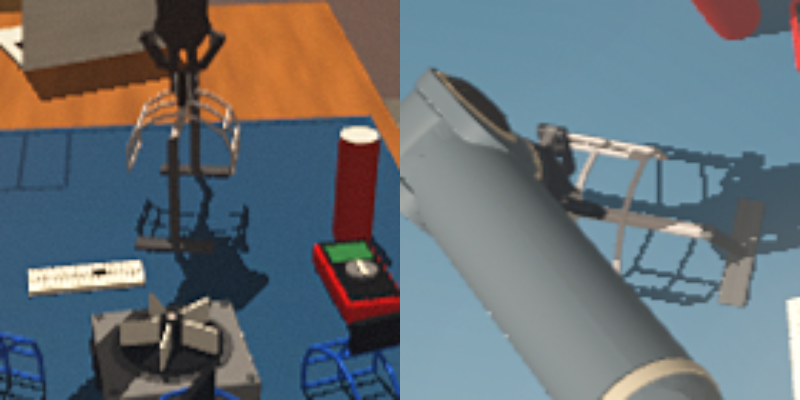

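The 3 N stop came at TCP z 0.2037 against a predicted 0.203, so the crown is on the bar. I'll release, back off, and look at the guard and the impeller.

```bash
python3 - <<'E'
from plant import robot
from h import *
robot.grip(.6); robot.sleep(.3)
robot.move_straight([.535,.2116,.33],vel=.12)
robot.goto([.40,.0,.33],[np.pi,0,0])
ims=[]
for n in("side","top"):
    f=robot.grab_frame(n); np.savez(n+"3.npz",**f); ims.append(f["image"][:,:,::-1])
    W=cloud(f); 
    def sel(c,r,z0,z1): return W[(abs(W[...,0]-c[0])<r)&(abs(W[...,1]-c[1])<r)&(W[...,2]>z0)&(W[...,2]<z1)]
    p=sel((.535,.2116),.06,.2,.26); print(n,"handle",rect(p),p[:,2].max().round(4),p.mean(0).round(4)) if len(p) else 0
    p=sel((.485,-.21),.12,.055,.085); print(n,"vanes",len(p),rect(p),cv2.minEnclosingCircle((p[:,:2]*1000).astype(np.float32)),np.percentile(p[:,2],95))
    p=sel((.485,-.21),.13,.024,.034); print(n,"blower",rect(p))
print(robot.sense()["t"])
cv2.imwrite("pics/rel.png",np.hstack([cv2.resize(ims[0][80:220,190:330],(400,400)),cv2.resize(ims[1][150:250,205:305],(400,400),interpolation=cv2.INTER_NEAREST)]))
E
```

```text
side handle (array([529.8, 209.2]), array([73.9, 14. ]), 77.8) 0.2291 [0.529  0.2004 0.2175]
side vanes 275 (array([ 483.6, -225.1]), array([114.1, 120.7]), 3.9) ((490.4854736328125, -224.2999725341797), 63.99314498901367) 0.07557288061114821
side blower (array([ 489.3, -223.2]), array([189.7, 194.2]), 6.0)
top handle (array([528.5, 212. ]), array([71.8, 15. ]), 78.7) 0.234 [0.527  0.2083 0.2235]
top vanes 230 (array([ 487.9, -228. ]), array([115.7, 122.3]), 75.3) ((488.7497863769531, -222.10275268554688), 64.3602294921875) 0.07855459775867729
top blower (array([ 486., -223.]), array([193.8, 189.9]), 6.1)
13.1583
```

View pics/rel.png

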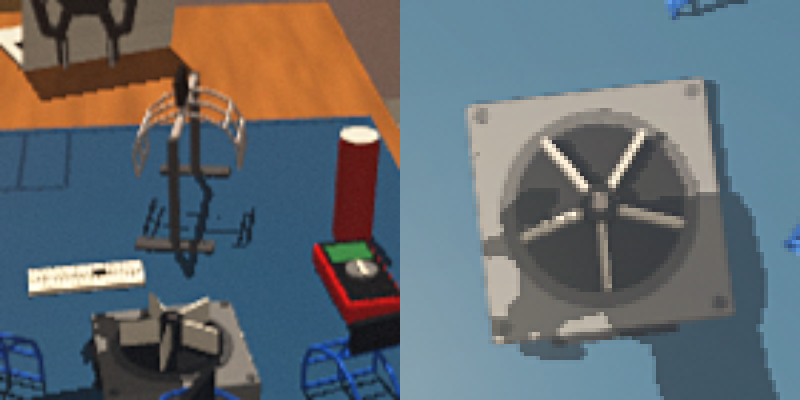

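The guard hangs freely on the bar: handle tilt is about 0.12 rad and it's in line at 78–79°. The blower axis is about (0.486, -0.223). In the top crop (right half), the vane directions from hub (600,205) give world angles of 183, 111, 39, -33 and -105°. I'll flick the 111° vane clockwise along a rising chord on the +y side, which is clear of the decoys.

```bash
python3 - <<'E'
from plant import robot
from h import *
phi=np.radians(153.); c=np.array([.486,-.223]); n=np.array([np.cos(phi),np.sin(phi)]); d=np.array([np.sin(phi),-np.cos(phi)])
P=lambda s,z:[*(c+.045*n+s*d),z]
o=[np.pi,0,phi-np.pi]
robot.grip(0.)
robot.goto(P(.003,.16),o)
hit=robot.move_straight(P(.003,.065),vel=.08,contact_N=5)
s=robot.sense(); print(s["t"],hit,s["tcp_pos"],P(.003,.065))
if not hit:
    robot.move_straight(P(.11,.115),vel=.22)
    ims=[]
    for i in range(4):
        f=robot.grab_frame("top"); ims.append(f["image"][150:250,205:305,::-1])
        if i<3: robot.sleep(.12)
    robot.sleep(.6)
    print(robot.sense()["t"])
    f=robot.grab_frame("side"); np.savez("side4.npz",**f); ims.append(f["image"][100:200,195:295,::-1])
    cv2.imwrite("pics/flick.png",cv2.resize(np.hstack(ims),(800,160)))
E
```

```text
16.075 False [ 0.44767078 -0.20002395  0.06547218] [np.float64(0.4472666779107421), np.float64(-0.19989740793915528), 0.065]
17.9083
```

View pics/flick.png

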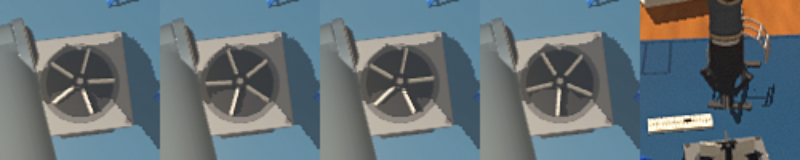

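The vanes sit at different angles from frame to frame, so the impeller is spinning. I'll retreat, measure its rate from back-to-back frames (0.05 s apart), and recheck the guard.

```bash
python3 - <<'E'
from plant import robot
from h import *
p=robot.sense()["tcp_pos"]; robot.move_straight([p[0],p[1],.25],vel=.2)
robot.goto([.40,.0,.33],[np.pi,0,0])
ph=[];ts=[]
for i in range(8):
    ts.append(robot.sense()["t"]); f=robot.grab_frame("top")
    g=f["image"].astype(float).mean(2)
    X=f["R"]@[.486,-.223,.073]+f["t"]; u=f["fx"]*X[0]/X[2]+f["cx"]; v=f["fy"]*X[1]/X[2]+f["cy"]
    a=np.arange(720)*np.pi/360
    I=sum(cv2.remap(g.astype(np.float32),(u-r*np.sin(a)).astype(np.float32)[None],(v-r*np.cos(a)).astype(np.float32)[None],1)[0] for r in(11,13,15,17))
    ph.append(np.angle((I*np.exp(1j*5*a)).sum()))
ph=np.unwrap(ph)/5; print("phase",ph.round(3),"rate",np.polyfit(ts,ph,1)[0])
ims=[]
for n in("side","top"):
    f=robot.grab_frame(n); ims.append(f["image"][:,:,::-1]); W=cloud(f)
    q=W[(abs(W[...,0]-.535)<.06)&(abs(W[...,1]-.2116)<.06)&(W[...,2]>.2)&(W[...,2]<.26)]; print(n,"handle",rect(q),q[:,2].max())
robot.sleep(.5); s=robot.sense(); print(s["t"],s["wrist_force"])
cv2.imwrite("pics/end.png",np.hstack([cv2.resize(ims[0][80:220,190:330],(400,400)),cv2.resize(ims[1][90:290,40:240],(400,400))]))
E
```

```text
phase [0.536 0.536 0.536 0.536 0.535 0.535 0.535 0.535] rate -0.0035152453209288557
side handle (array([529.5, 210.1]), array([76. , 13.6]), 77.7) 0.2322256408181171
top handle (array([528.1, 210.3]), array([70.2, 14.7]), 80.4) 0.23176820380741173
20.475 [ 0.68242223 -0.26396566  0.02367407]
```

View pics/end.png

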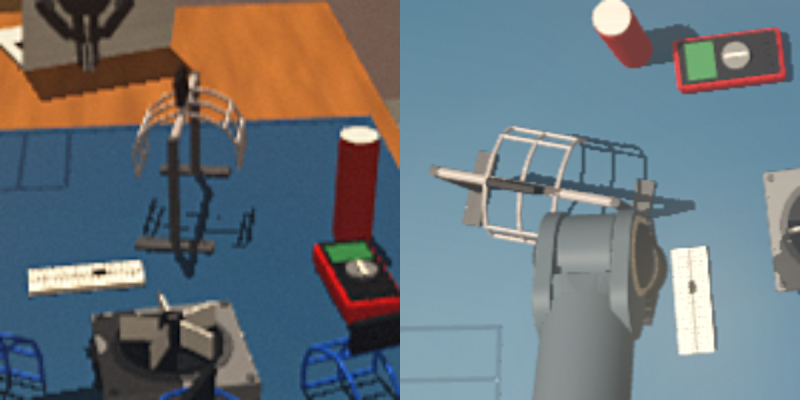

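The impeller has already stopped, and the 0.17 s frames can't tell how fast it was turning. I'll check the phases in the flick strip. Flicking again is harmless, so I'll repeat it with rapid measurements straight afterwards.

```bash
cat >> h.py <<'E'
def phase(img,R,t,fx,fy,cx,cy,off=(0,0),sc=1):
    g=img.astype(np.float32).mean(2)
    X=R@[.486,-.223,.073]+t; u=(fx*X[0]/X[2]+cx-off[0])*sc; v=(fy*X[1]/X[2]+cy-off[1])*sc
    a=np.arange(720)*np.pi/360
    I=sum(cv2.remap(g,(u-sc*r*np.sin(a)).astype(np.float32)[None],(v-sc*r*np.cos(a)).astype(np.float32)[None],1)[0] for r in(11,13,15,17))
    return np.degrees(np.angle((I*np.exp(1j*5*a)).sum())/5)%72
E
python3 - <<'E'
from h import *
k=("R","t","fx","fy","cx","cy")
f=np.load("top3.npz"); c=[f[x] for x in k]
print("before (eye: 39)",phase(f["image"],*c))
im=cv2.imread("pics/flick.png")
print([round(phase(im[:,i*160:(i+1)*160],*c,(205,150),1.6),1) for i in range(4)])
E
```

```text
before (eye: 39) 42.60274201977819
[np.float64(55.9), np.float64(18.6), np.float64(59.5), np.float64(31.1)]
```

The flick frames step -37, -31 and -28° per 0.17 s, i.e. clockwise at 3.8, 3.2 and 2.9 rad/s over 0.5 s with the arm clear. The opposite reading would mean it sped up while coasting, which isn't possible. That meets the second step, so another flick isn't needed and I'll hand in.

```bash
python3 -c "
from plant import robot
robot.close_job(); print(robot.sense()['t'])"
```

```text
the job is handed in; nothing more can be done
the job is handed in; nothing more can be done
```

The guard hangs astride the rail and the impeller coasted freely after one flick. I handed the job in at about 20.5 s of the 48 s; no verdict is reported.

- **Guard:** I pinched it by the handle, lifted it off the blower and turned it in line with the rail. A 3 N contact stop ended the lowering at TCP z 0.204 (predicted 0.203), and I let go there. In the last checks the handle sat at about (0.529, 0.210), top z 0.232, aligned with the bar within 0.03 rad. It leans about 6 mm sideways, roughly 0.12 rad if the crown is still on the bar's centreline, against a limit of 0.35. It did not move between the two checks after release.
- **Impeller:** I pushed one vane clockwise with closed fingers along a rising chord, leaving the fingers well above the vanes. Pictures over the next 0.5 s give about 3.8, 3.2 and 2.9 rad/s.
- **Limits of the speed check:** The frames were 0.17 s apart, so these are the lowest speeds consistent with the pictures. I ruled out the opposite direction because it would mean speeding up while coasting. A follow-up check about 2 s later found the impeller already stopped, sooner than "several seconds" suggests. I did not flick it again.
- **Bystanders:** The meter, spray can and breadboard look unmoved in the pictures; I did not measure them. I did not touch the blue look-alikes.

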